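# Lay the washed spoons in the notches of the lidded caddy

## Robot

A 6-joint arm with a two-finger parallel gripper is mounted at the origin on the work surface. World frame = base frame: x ahead of the robot, y to its left, z up, the work surface at z = 0. Lengths are in m, angles in rad, forces in N, time in s.
With the tool pointing down it reaches from about 0.325 to 0.9 m from the base axis. Payload 6.1 kg.
Tool frame: the origin (TCP) lies midway between the tips of the shut fingers; the grasp point (between the pads) lies 19 mm behind it; z points along the fingers, y is the line along which they close (so a half turn about z gives the same grasp; the last joint's range is limited). The gripper opens to 85 mm and grips with 20 to 120 N. Pads are 22 mm wide; open, the fingers measure 114 mm over their backs; the gripper's body (76 mm by 85 mm) begins 54 mm behind the grasp point. The pads swing forward as they close: fully open they stand 13 mm farther back than shut.
Start: joints at [-1.259, 0.22, 1.526, -0, 1.395, -0.126], TCP at [0.265, -0.566, 0.231] pointing down, gripper open.
Joint ranges: [-2.98, 2.98], [-0.91, 2.08], [0.09, 2.57], [-1.24, 4.39], [0.2, 2.65], [-2.68, 2.68]. Speed limits (rad/s): [2.57, 2.57, 3.01, 3.14, 3.14, 3.14].

## Interface

Orientations are given as a rotation vector (axis times angle).
In Python, from plant import bot gives the robot as it stands. The module is installed in compiled form; this text tells all that it offers.
- The arm moves only by the tool step_arm, never from a script. Its argument "rows" is a list of rows, each a list of 3 entries, a list of its own where there are three numbers: the shift along the tool's x, y, z in mm, then the turn, a rotation vector about the tool's x, y, z in rad, then the opening in per cent of the stroke, from 0 (shut) to 100 (fully open). A call has 1 to 5 rows; each row is the pose to reach, as a shift and turn from the pose commanded when the call began, along the tool's axes at that moment; what a row does not reach only later rows make up. A row lasts 1/8 s, in which the tool goes at most 62.5 mm and 10.7 degrees, less where a joint would pass 70% of its speed; a pose out of reach is approached as far as the arm can. A call with a gripper value outside its range is refused whole. The fingers move at their own pace and stop on an object; "force" is the grip in N (left out, the last holds). Time passes only in rows, so rows that repeat a pose let the fingers close. It gives the time, the measured TCP pose, the force, the opening and the grip force at its end, in the units of the state.
- bot.get_state(): the state, without advancing time (a new reading comes with each control period).
- bot.capture(name): name is "side" or "top"; returns a dict with "img" (480x640x3 uint8, red, green, blue), "vertical_fov" (degrees; the focal length in pixels is half the picture's height over the tangent of half this angle, whatever the lens; pixels are square), "cx", "cy" (the principal point, pixels), "extrinsics" (4x4, takes a point from world to camera coordinates). Camera axes: x right, y up, looking along -z (the intrinsics and any distortion apply to the point x, -y, -z); pixel columns grow to the right and rows downward; lengths in m; the calibration is good to about 2 mm. A picture is of the moment at which its call begins. There is no depth.
- bot.job_done(): hands the job in; it is judged then, once.
The state is a dict: "clock": time; "joint_pos": joint angles; "joint_vel": joint speeds; "joint_torque": joint torques, N m; "tool_pos": TCP position; "eef_rot": TCP orientation; "wrist_force": force on the tool from outside, world axes, zero at the start; "torque": the same for the moment, N m; "grip_width": opening from 0.0 (shut) to 1.0 (fully open); "grasp_force": force on a finger pad.
Only numpy, scipy, OpenCV 4.12 (cv2) and the standard library are available. Lean on these libraries where they do the work, as an engineer would, in place of code of your own. Each camera call takes 0.05 s, during which the arm holds its last target. There are 200 camera calls.

## Task

Swing the utensil caddy's frosted lid open by its bar handle until it stands up by itself, and leave it open so things can air. Then lay both aluminium spoons in the caddy, one in each pair of V notches, bowl up, with the straight part of the handle resting level in both notches of the pair. Lower the spoons in rather than dropping them, and do not push the saucer, the jar or the egg ring about.

Things in the scene. Friction and masses are not known exactly. Their poses are not given: they have to be found in the camera images.
- caddy: grey utensil caddy, fixed: open box 170 (x) by 288 (y) mm, walls 4 thick, 70 high, floor 4 thick. Two 6 mm ribs across it at y = -50 and +50, tops 55 mm above the table, each with two 90-degree V notches (20 wide, 10 deep) at x = -40 and +24, so a spoon lies along y over both ribs. Origin: centre of underside; x to the hinge side, away from the robot, z up. Lid covers it at the start
- lane0 (a point): where the handle axis of a spoon resting in the near pair of notches (x = -40 mm in the caddy) passes midway between the two ribs, 52 mm above the table; axes as the caddy's. 41 mm to the front wall's inside, 64 mm to lane1
- lane1 (a point): the same for the far pair of notches (x = +24 mm in the caddy), 57 mm to the rear wall's inside
- lid (a joint): angle of the lid: 0 closed, grows as it opens, about 1.57 upright, stop at 1.95 (leaning back, away from the robot). May start up to 0.25 ajar. A stiff hinge holds it at any angle
- lid_handle (a point): middle of the lid's grey bar handle: round bar 10 mm thick, 140 mm long, parallel to the hinge, in the lid's plane 45 mm beyond its front edge (40 mm clear gap between bar and caddy for a finger), 215 mm from the hinge. It can be pinched from above, across the bar, and carried round in an arc
- lid_hinge (a point): middle of the lid's hinge axis, which runs along the caddy's y on its rear top edge, 71 mm above the table; the lid is a frosted translucent plate 170 by 288 by 4 mm with a grey edge
- spoon_a: aluminium spoon, 50 g, bowl up; starts nearer the caddy. Straight round handle 10 mm thick, x = -70 to +70 mm, axis 12 mm above the origin; tail droops to its end at x = -93; round bowl 44 mm across centred at x = +92, 16 mm high. Origin: under mid-handle, level with the underside (table height when lying); x along the handle to the bowl, z up. Balances 15 to 25 mm towards the bowl.
- spoon_a_mid (a point): middle of spoon_a's straight handle, on its axis (12 mm above the table when it lies)
- spoon_b: aluminium spoon, 50 g, bowl up; starts farther from the caddy. Straight round handle 10 mm thick, x = -70 to +70 mm, axis 12 mm above the origin; tail droops to its end at x = -93; round bowl 44 mm across centred at x = +92, 16 mm high. Origin: under mid-handle, level with the underside (table height when lying); x along the handle to the bowl, z up. Balances 15 to 25 mm towards the bowl.
- spoon_b_mid (a point): middle of spoon_b's straight handle, on its axis
- saucer: white ceramic saucer, 140 mm across, 18 mm high; origin under its centre. Not part of the job
- jar: glass jar with twist cap, 70 mm across, 110 mm high; origin under its centre. Not part of the job
- egg_ring: yellow silicone egg ring, 92 mm across, 18 mm high; origin under its centre. Not part of the job
Not all that is in view belongs to the job. What is shaped like the spoon_a but turquoise is not meant. Leave any turquoise look-alike of the spoon_b alone.

How it is judged:
On the way, in this order (a step that is already met when the one before it is completed fails the run):
1. the lid is swung open to at least 1.4 rad (value of joint lid above 1.4 rad), for 0.2 s.
2. one spoon rests level in a pair of notches, let go ((((x of spoon_a_mid in the frame of lane0 between -0.006 and 0.006 m and y of spoon_a_mid in the frame of lane0 between -0.019 and 0.019 m and z of spoon_a_mid in the frame of lane0 between -0.005 and 0.005 m and angle between spoon_a's own x axis and vertical between 1.511 and 1.631 rad and angle between the x axis of spoon_a and the y axis of caddy, either way round below 0.07 rad and angle between spoon_a's own z axis and vertical below 0.4 rad) and linear speed of spoon_a below 0.03 m/s and contact force between the fingers and spoon_a below 0.05 N) or ((x of spoon_a_mid in the frame of lane1 between -0.006 and 0.006 m and y of spoon_a_mid in the frame of lane1 between -0.019 and 0.019 m and z of spoon_a_mid in the frame of lane1 between -0.005 and 0.005 m and angle between spoon_a's own x axis and vertical between 1.511 and 1.631 rad and angle between the x axis of spoon_a and the y axis of caddy, either way round below 0.07 rad and angle between spoon_a's own z axis and vertical below 0.4 rad) and linear speed of spoon_a below 0.03 m/s and contact force between the fingers and spoon_a below 0.05 N) or ((x of spoon_b_mid in the frame of lane0 between -0.006 and 0.006 m and y of spoon_b_mid in the frame of lane0 between -0.019 and 0.019 m and z of spoon_b_mid in the frame of lane0 between -0.005 and 0.005 m and angle between spoon_b's own x axis and vertical between 1.511 and 1.631 rad and angle between the x axis of spoon_b and the y axis of caddy, either way round below 0.07 rad and angle between spoon_b's own z axis and vertical below 0.4 rad) and linear speed of spoon_b below 0.03 m/s and contact force between the fingers and spoon_b below 0.05 N) or ((x of spoon_b_mid in the frame of lane1 between -0.006 and 0.006 m and y of spoon_b_mid in the frame of lane1 between -0.019 and 0.019 m and z of spoon_b_mid in the frame of lane1 between -0.005 and 0.005 m and angle between spoon_b's own x axis and vertical between 1.511 and 1.631 rad and angle between the x axis of spoon_b and the y axis of caddy, either way round below 0.07 rad and angle between spoon_b's own z axis and vertical below 0.4 rad) and linear speed of spoon_b below 0.03 m/s and contact force between the fingers and spoon_b below 0.05 N))), for 0.2 s.
At the end, for the whole second after the job is handed in: Lid open over 1.4 rad. Each spoon in its own pair of notches, let go and still: bowl up (0.4 rad), level (0.06 rad), along the caddy (0.07 rad), mid-handle within 6 mm across, 19 mm along and 5 mm in height of the lane point, so the straight handle lies on both ribs (value of joint lid above 1.4 rad and (((x of spoon_a_mid in the frame of lane0 between -0.006 and 0.006 m and y of spoon_a_mid in the frame of lane0 between -0.019 and 0.019 m and z of spoon_a_mid in the frame of lane0 between -0.005 and 0.005 m and angle between spoon_a's own x axis and vertical between 1.511 and 1.631 rad and angle between the x axis of spoon_a and the y axis of caddy, either way round below 0.07 rad and angle between spoon_a's own z axis and vertical below 0.4 rad) and (x of spoon_b_mid in the frame of lane1 between -0.006 and 0.006 m and y of spoon_b_mid in the frame of lane1 between -0.019 and 0.019 m and z of spoon_b_mid in the frame of lane1 between -0.005 and 0.005 m and angle between spoon_b's own x axis and vertical between 1.511 and 1.631 rad and angle between the x axis of spoon_b and the y axis of caddy, either way round below 0.07 rad and angle between spoon_b's own z axis and vertical below 0.4 rad)) or ((x of spoon_a_mid in the frame of lane1 between -0.006 and 0.006 m and y of spoon_a_mid in the frame of lane1 between -0.019 and 0.019 m and z of spoon_a_mid in the frame of lane1 between -0.005 and 0.005 m and angle between spoon_a's own x axis and vertical between 1.511 and 1.631 rad and angle between the x axis of spoon_a and the y axis of caddy, either way round below 0.07 rad and angle between spoon_a's own z axis and vertical below 0.4 rad) and (x of spoon_b_mid in the frame of lane0 between -0.006 and 0.006 m and y of spoon_b_mid in the frame of lane0 between -0.019 and 0.019 m and z of spoon_b_mid in the frame of lane0 between -0.005 and 0.005 m and angle between spoon_b's own x axis and vertical between 1.511 and 1.631 rad and angle between the x axis of spoon_b and the y axis of caddy, either way round below 0.07 rad and angle between spoon_b's own z axis and vertical below 0.4 rad))) and linear speed of each of spoon_a, spoon_b below 0.03 m/s and contact force between the fingers and spoon_a below 0.05 N and contact force between the fingers and spoon_b below 0.05 N); the robot touches nothing.
It fails at once if the saucer is pushed more than 30 mm (distance of saucer from where it was at the start of the episode above 0.03 m).
It fails at once if the jar is pushed more than 30 mm (distance of jar from where it was at the start of the episode above 0.03 m).
It fails at once if the egg ring is pushed more than 30 mm (distance of egg_ring from where it was at the start of the episode above 0.03 m).
It fails at once if spoon_a is dropped or flung (faster than 0.6 m/s out of the fingers) (linear speed of spoon_a above 0.6 m/s and contact force between the fingers and spoon_a below 0.01 N).
It fails at once if spoon_b is dropped or flung (faster than 0.6 m/s out of the fingers) (linear speed of spoon_b above 0.6 m/s and contact force between the fingers and spoon_b below 0.01 N).
It also fails if it takes over 72 s, if anything falls off the work surface, if the arm or the gripper's body presses on something with over 40 N, if the wrist force passes 120 N, or if a joint passes its speed limit or range.

## Working session

There is one attempt and no reset: what is moved stays moved. The work goes in short steps, Python scripts to look and compute and a tool call to move; the robot and the scene stay as the last step left them, time stands still between calls to the robot, and variables do not carry over. Pictures are saved under pics/ and viewed, at most 10 in all, crops included, and the job is handed in when it is done.

Besides the shell and the picture viewer there is one more tool, called after ">>>" by a JSON object that holds its "op" and its "data". step_arm: Moves the arm, as the interface text tells. Its arguments: {"type":"object","properties":{"rows":{"type":"array","items":{"type":"array"}},"force":{"type":"number"}},"required":["rows"]}

```bash
mkdir -p pics
cat > h.py <<'E'
import numpy as np, cv2
from plant import bot
def cap(n,f=None):
    c=bot.capture(n)
    if f: cv2.imwrite('pics/'+f,cv2.cvtColor(c['img'],cv2.COLOR_RGB2BGR))
    return c
def K(c): return 240/np.tan(np.radians(c['vertical_fov'])/2)
def px(c,p):
    q=c['extrinsics']@np.r_[p,1]; f=K(c)
    return np.array([c['cx']+f*q[0]/-q[2], c['cy']-f*q[1]/-q[2]])
def pt(c,u,v,z):
    f=K(c); d=np.array([(u-c['cx'])/f,-(v-c['cy'])/f,-1]); E=c['extrinsics']
    R=E[:3,:3]; o=-R.T@E[:3,3]; d=R.T@d
    return o+d*(z-o[2])/d[2]
E
python3 - <<'E'
from h import *
for n in('top','side'):
    c=cap(n,n+'1.png'); print(n,{k:v for k,v in c.items() if k!='img'})
print(bot.get_state())
E
```

```text
top {'vertical_fov': 48.61321478348837, 'cx': 325.9003927247212, 'cy': 232.54429442021214, 'extrinsics': array([[-0.01049511, -0.99992245,  0.00670361, -0.00645526],
       [ 0.99419783, -0.00971683,  0.10712729, -0.53015216],
       [-0.10705384,  0.00778903,  0.99422271, -1.23039817],
       [ 0.        ,  0.        ,  0.        ,  1.        ]])}
side {'vertical_fov': 42.7578950924197, 'cx': 309.73107859200286, 'cy': 227.43879037004476, 'extrinsics': array([[-0.87623264, -0.48179954, -0.00925032,  0.42943038],
       [ 0.33242315, -0.6182413 ,  0.71223068, -0.23326324],
       [-0.34887135,  0.62100474,  0.70188453, -1.36232621],
       [ 0.        ,  0.        ,  0.        ,  1.        ]])}
{'clock': 0.1, 'joint_pos': array([-1.25909128e+00,  2.21165767e-01,  1.52750056e+00,  1.51050308e-05,
        1.39468896e+00, -1.26101898e-01]), 'joint_vel': array([-0.00190274, -0.00101498, -0.00463024, -0.00025522,  0.00135221,
       -0.00104108]), 'joint_torque': array([ 1.50504242e-03, -4.98242354e+01, -3.90548193e+01, -2.11250617e-04,
        5.70772114e-03, -4.50772893e-05]), 'tool_pos': array([ 0.26480371, -0.56553178,  0.23029513]), 'eef_rot': array([-3.06490857e+00, -6.81840853e-01,  2.33187932e-04]), 'wrist_force': array([-0.84757283,  0.98232835, -0.28907527]), 'torque': array([-0.02860091, -0.01295883,  0.00235773]), 'grasp_force': 0.0, 'grip_width': 0.9982344385869962}
```

View pics/top1.png

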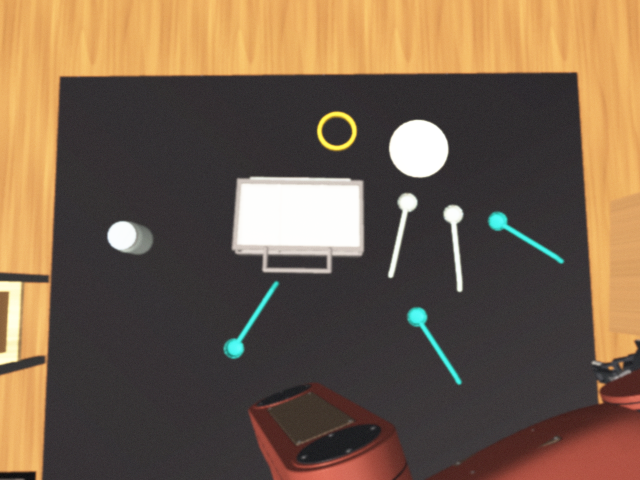

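View pics/side1.png

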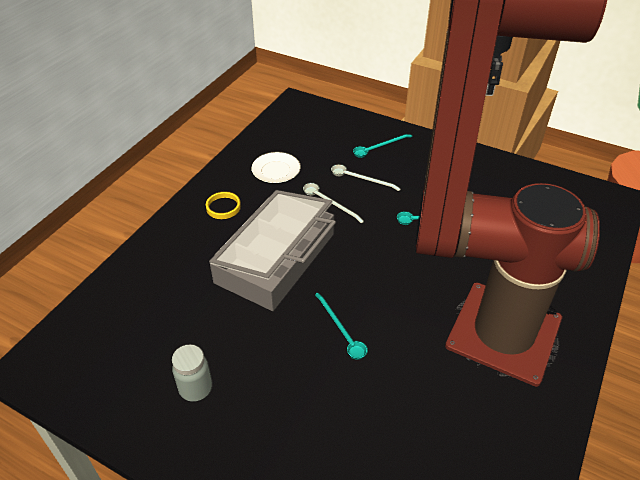

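Run:
```python
import cv2,numpy as np
s=cv2.imread('pics/side1.png')[175:325,195:415]; t=cv2.imread('pics/top1.png')[170:300,225:475]
s=cv2.resize(s,None,fx=2,fy=2,interpolation=3); t=cv2.resize(t,None,fx=2.2,fy=2.2,interpolation=3)
o=np.zeros((s.shape[0]+t.shape[0],560,3),np.uint8); o[:s.shape[0],:s.shape[1]]=s; o[s.shape[0]:,:t.shape[1]]=t
cv2.imwrite('pics/crop.png',o)
im=cv2.imread('pics/top1.png').astype(int)
m=((im.min(2)>110)&(im.max(2)-im.min(2)<40)).astype(np.uint8)
m[:,:372]=0;m[:190]=0;m[300:]=0;m[:,480:]=0
n,l,st,ce=cv2.connectedComponentsWithStats(m)
for i in range(1,n):
    if st[i,4]<60: continue
    y,x=np.nonzero(l==i); print(st[i],ce[i])
    r=cv2.fitLine(np.c_[x,y][y>228].astype(np.float32),2,0,.01,.01).ravel(); print(r, [ (yy,x[y==yy].min(),x[y==yy].max()) for yy in range(y.min(),y.max()+1,4)])
```

```text
[388 193  30  85 726] [401.42286501 226.4214876 ]
[ 2.2080407e-01 -9.7531819e-01  3.9538708e+02  2.5284839e+02] [(193, np.int64(403), np.int64(410)), (197, np.int64(399), np.int64(415)), (201, np.int64(397), np.int64(417)), (205, np.int64(398), np.int64(416)), (209, np.int64(401), np.int64(413)), (213, np.int64(402), np.int64(407)), (217, np.int64(401), np.int64(406)), (221, np.int64(400), np.int64(405)), (225, np.int64(399), np.int64(404)), (229, np.int64(398), np.int64(403)), (233, np.int64(397), np.int64(403)), (237, np.int64(396), np.int64(402)), (241, np.int64(395), np.int64(401)), (245, np.int64(394), np.int64(400)), (249, np.int64(394), np.int64(399)), (253, np.int64(393), np.int64(398)), (257, np.int64(392), np.int64(397)), (261, np.int64(391), np.int64(396)), (265, np.int64(390), np.int64(395)), (269, np.int64(389), np.int64(395)), (273, np.int64(388), np.int64(393)), (277, np.int64(389), np.int64(392))]
[443 205  21  87 741] [455.05533063 239.12550607]
[9.753914e-02 9.952317e-01 4.569227e+02 2.596434e+02] [(205, np.int64(449), np.int64(457)), (209, np.int64(444), np.int64(461)), (213, np.int64(443), np.int64(463)), (217, np.int64(444), np.int64(462)), (221, np.int64(447), np.int64(459)), (225, np.int64(451), np.int64(456)), (229, np.int64(451), np.int64(457)), (233, np.int64(452), np.int64(457)), (237, np.int64(452), np.int64(457)), (241, np.int64(452), np.int64(458)), (245, np.int64(453), np.int64(458)), (249, np.int64(453), np.int64(459)), (253, np.int64(454), np.int64(459)), (257, np.int64(454), np.int64(459)), (261, np.int64(454), np.int64(460)), (265, np.int64(455), np.int64(460)), (269, np.int64(455), np.int64(461)), (273, np.int64(456), np.int64(461)), (277, np.int64(456), np.int64(461)), (281, np.int64(456), np.int64(462)), (285, np.int64(457), np.int64(462)), (289, np.int64(457), np.int64(462))]
```

View pics/crop.png

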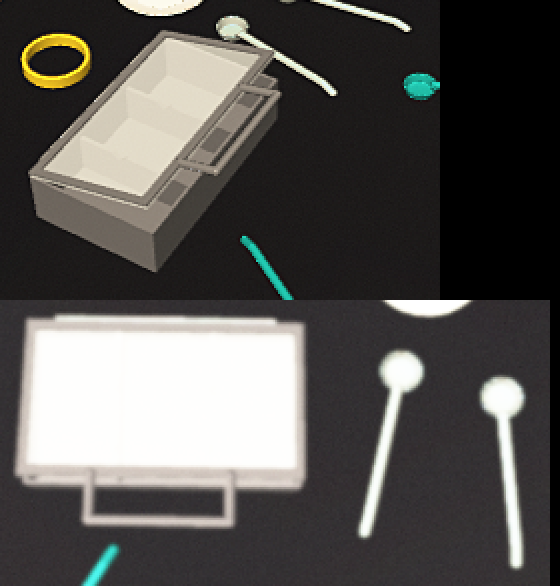

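Run:
```python
from h import *
from scipy.optimize import least_squares
T=bot.capture('top');S=bot.capture('side')
def W(p,r,y,dz=.002):
    cx,cy,yaw,a=p; x=.085-r*np.cos(a); z=.071+r*np.sin(a)+dz
    return np.array([cx+np.cos(yaw)*x-np.sin(yaw)*y, cy+np.sin(yaw)*x+np.cos(yaw)*y, z])
L=[(T,0,.144,237.7,178.6),(T,0,-.144,363.2,180.5),(T,.17,-.144,362.3,251.4),(T,.17,.144,232.7,249.5),(T,.215,.07,263.6,271),(T,.215,-.07,331,271.8),
(S,0,.144,211,264),(S,0,-.144,276.5,191),(S,.17,-.144,331,200.5),(S,.17,.144,269,278.5),(S,.215,.07,303,260.5),(S,.215,-.07,334,222.5)]
f=lambda p:np.concatenate([px(c,W(p,r,y))-[u,v] for c,r,y,u,v in L])
s=least_squares(f,[.57,.05,0,.1],loss='soft_l1'); print(s.x,np.round(f(s.x).reshape(-1,2),1)); print('bar',W(s.x,.215,0,0),'hinge',W(s.x,0,0,0))
cx,cy,yaw,_=s.x
for x in(-.04,.024): print('lane',[cx+np.cos(yaw)*x,cy+np.sin(yaw)*x])
# spoons: project along line at z=.012
for nm,bowl,(dx,dy,x0,y0),yt in(('a',(407,202),(-.2208,.9753,395.387,252.848),278),('b',(453.3,214),(.0975,.9952,456.92,259.64),290)):
    B=pt(T,*bowl,.012); q=pt(T,x0,y0,.012); q2=pt(T,x0+20*dx,y0+20*dy,.012); d=(q-q2);d/=np.linalg.norm(d)
    tail=pt(T,x0+dx*(yt-y0)/dy,yt,.006)
    m=q+d*((B-q)@d-.092); m2=q+d*((tail-q)@d+.093); print(nm,'mid',m,m2,'yaw',np.arctan2(d[1],d[0]),'off',np.cross(d,B-q)[2], px(S,m))
print(pt(T,418.5,149,.01),pt(T,337,131,.01))
```

```text
[ 0.5610036   0.04816556 -0.02170057  0.24330938] [[ 0.2  1.4]
 [-0.5  1.1]
 [ 1.5  0.2]
 [ 0.1  0.6]
 [ 1.9 -0.8]
 [-1.  -0.9]
 [-1.3 -0.7]
 [-0.4  0.8]
 [ 1.1  0.5]
 [-0.4  0.1]
 [ 0.2  0.1]
 [-0.6 -0.3]]
bar [0.43736532 0.050849   0.12279691] hinge [0.64598358 0.04632115 0.071     ]
lane [np.float64(0.5210130145593502), np.float64(0.04903351291607557)]
lane [np.float64(0.5849979458739847), np.float64(0.04764478520283551)]
a mid [ 0.51502716 -0.18615874  0.012     ] [ 0.51202286 -0.18540362  0.012     ] yaw -0.2462431279239937 off -0.00023863432829496212 [334.90797746 204.54641144]
b mid [ 0.48188756 -0.32344211  0.012     ] [ 0.48409982 -0.32330693  0.012     ] yaw 0.06103133715031917 off -0.002052863060252992 [367.70040169 179.24393215]
[ 0.73556644 -0.24085671  0.01      ] [ 0.78250959 -0.04185396  0.01      ]
```

```bash
cat >> h.py <<'E'
from scipy.spatial.transform import Rotation as Ro
def Rd(phi):
    y=np.array([np.cos(phi),np.sin(phi),0]); z=np.array([0,0,-1.]); return np.c_[np.cross(y,z),y,z]
def rel(pos,phi,R=None):
    s=bot.get_state(); R0=Ro.from_rotvec(s['eef_rot']).as_matrix(); R=Rd(phi) if R is None else R
    d=R0.T@(np.array(pos)-s['tool_pos'])*1000; r=Ro.from_matrix(R0.T@R).as_rotvec()
    print(np.round(d,1),np.round(r,3),'tcp',np.round(s['tool_pos'],4),'F',np.round(s['wrist_force'],1),s['grip_width'],s['grasp_force'],s['clock'])
E
python3 -c "
from h import *
rel([.437,.051,.2],-.0217)"
```

```text
[ 417.4 -485.5   31.3] [-1.000e-03 -1.000e-03 -1.111e+00] tcp [ 0.2648 -0.5657  0.2306] F [-0.2  0.6 -0.3] 1.0026795151214525 0.0 0.2
```

>>> {"op": "step_arm", "data": {"rows": [[[417, -485, 31], [0, 0, -1.11], 36], [[417, -485, 31], [0, 0, -1.11], 36], [[417, -485, 31], [0, 0, -1.11], 36], [[417, -485, 31], [0, 0, -1.11], 36], [[417, -485, 31], [0, 0, -1.11], 36]]}}

```text
clock: 0.82
tool_pos: [0.3491, -0.2635, 0.2161]
eef_rot: [2.422, 2.001, 0.0]
wrist_force: [0.5, -0.1, 1.1]
grip_width: 0.361
grasp_force: 0.0
```

```bash
python3 -c "
from h import *
rel([.437,.051,.2],-.0217)"
```

```text
[325.4  27.   16.1] [ 0.001  0.    -0.168] tcp [ 0.3491 -0.2635  0.2161] F [ 0.5 -0.1  1.1] 0.36128416107885675 0.0 0.825
```

>>> {"op": "step_arm", "data": {"rows": [[[325, 27, 16], [0, 0, -0.168], 36], [[325, 27, 16], [0, 0, -0.168], 36], [[325, 27, 16], [0, 0, -0.168], 36], [[325, 27, 16], [0, 0, -0.168], 36], [[325, 27, 16], [0, 0, -0.168], 36]]}}

```text
clock: 1.45
tool_pos: [0.435, 0.0367, 0.2011]
eef_rot: [2.251, 2.19, 0.001]
wrist_force: [1.5, -1.3, 0.1]
grip_width: 0.359
grasp_force: 0.0
```

Run:
```python
from h import *
rel([.437,.051,.106],-.0217)
c=cap('side'); o=cv2.cvtColor(c['img'],4)[120:320,180:440]; cv2.imwrite('pics/c2.png',cv2.resize(o,None,fx=2.5,fy=2.5,interpolation=3))
```

```text
[14.3  1.5 95.1] [ 0.001  0.    -0.006] tcp [0.435  0.0367 0.2011] F [ 1.5 -1.3  0.1] 0.35904907366111477 0.0 1.45
```

View pics/c2.png

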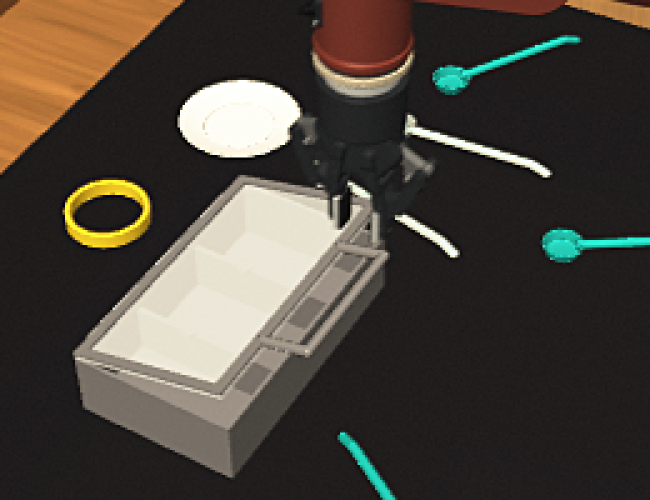

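The view shows the gripper, fingers about (340-380, 220) in the crop, standing above the bar with one finger towards the gap. Going down to pinch.

>>> {"op": "step_arm", "data": {"rows": [[[14, 1.5, 45], [0, 0, 0], 36], [[14, 1.5, 80], [0, 0, 0], 36], [[14, 1.5, 95], [0, 0, 0], 36], [[14, 1.5, 95], [0, 0, 0], 0], [[14, 1.5, 95], [0, 0, 0], 0]], "force": 40}}

```text
clock: 2.12
tool_pos: [0.44, 0.0483, 0.1081]
eef_rot: [2.249, 2.186, 0.009]
wrist_force: [7.0, 1.9, -3.2]
grip_width: 0.1
grasp_force: 38.8
```

>>> {"op": "step_arm", "data": {"rows": [[[0, 0, 0], [0, 0, 0], 0], [[0, 0, 0], [0, 0, 0], 0]]}}

```text
clock: 2.38
tool_pos: [0.44, 0.0483, 0.1084]
eef_rot: [2.249, 2.186, 0.009]
wrist_force: [6.2, 1.3, -5.1]
grip_width: 0.098
grasp_force: 38.8
```

Run:
```python
from h import *
c=cap('side'); o=cv2.cvtColor(c['img'],4)[120:320,180:440]; cv2.imwrite('pics/c3.png',cv2.resize(o,None,fx=2.5,fy=2.5,interpolation=3))
s=bot.get_state(); p0=s['tool_pos']
hz=np.array([.646,.0463,.071]); u=np.array([np.cos(-.0217),np.sin(-.0217),0])
b=p0-[0,0,-.019]; r=(hz-b)@u; z=b[2]-.071; R=np.hypot(r,z); a0=np.arctan2(z,r); print('R',R,'a0',a0)
for a in [*np.arange(a0,1.7,.15),1.75]:
    w=np.array(b-p0)*0+ (R*np.cos(a0)-R*np.cos(a))*u+[0,0,R*(np.sin(a)-np.sin(a0))]
    print(round(a,2),np.round(Ro.from_rotvec(s['eef_rot']).as_matrix().T@w*1000,0))
print(p0,s['grip_width'],s['grasp_force'],s['wrist_force'])
```

```text
R 0.2135538140492227 a0 0.26757143953091533
0.27 [0. 0. 0.]
0.42 [  0.  11. -30.]
0.57 [  0.  26. -58.]
0.72 [  0.  46. -84.]
0.87 [   1.   69. -106.]
1.02 [   1.   95. -124.]
1.17 [   1.  123. -139.]
1.32 [   1.  154. -149.]
1.47 [   1.  185. -155.]
1.62 [   2.  217. -155.]
1.75 [   2.  245. -152.]
[0.44004144 0.04835595 0.10846151] 0.09885712688901256 38.84696424007416 [ 7.24553674  2.49797153 -3.59392626]
```

View pics/c3.png

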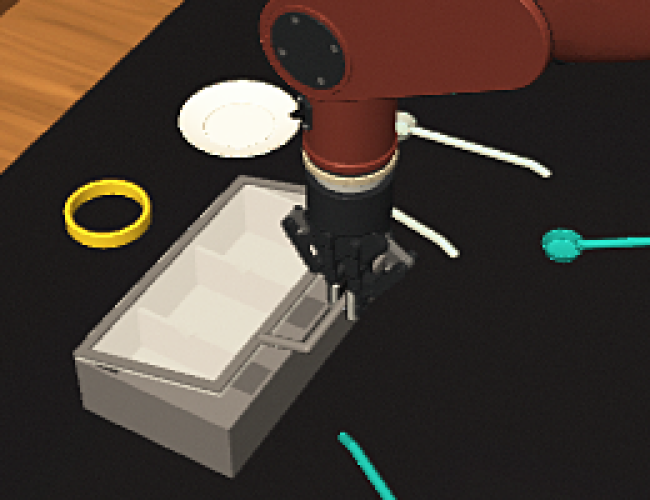

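The bar is pinched (width 0.10). Swinging round.

>>> {"op": "step_arm", "data": {"rows": [[[0, 11, -30], [0, 0, 0], 0], [[0, 26, -58], [0, 0, 0], 0], [[0, 46, -84], [0, 0, 0], 0], [[1, 69, -106], [0, 0, 0], 0], [[1, 95, -124], [0, 0, 0], 0]]}}

```text
clock: 3.05
tool_pos: [0.5308, 0.046, 0.2341]
eef_rot: [-2.252, -2.189, 0.004]
wrist_force: [-11.2, -1.9, 11.3]
grip_width: 0.098
grasp_force: 39.7
```

>>> {"op": "step_arm", "data": {"rows": [[[0, 28, -15], [0, 0, 0], 0], [[0, 59, -25], [0, 0, 0], 0], [[0, 90, -31], [0, 0, 0], 0], [[1, 122, -31], [0, 0, 0], 0], [[1, 150, -28], [0, 0, 0], 0]]}}

```text
clock: 3.68
tool_pos: [0.6843, 0.0421, 0.2634]
eef_rot: [2.249, 2.185, 0.006]
wrist_force: [-2.5, -2.2, -3.6]
grip_width: 0.106
grasp_force: 40.2
```

Run:
```python
from h import *
rel([.684,.045,.263],-.0217)
c=cap('side','s4.png')
```

```text
[ 2.9 -0.4  0.4] [ 0.007  0.002 -0.007] tcp [0.6843 0.0421 0.2634] F [-2.5 -2.2 -3.6] 0.10613463817211322 40.15724837779999 3.675
```

View pics/s4.png

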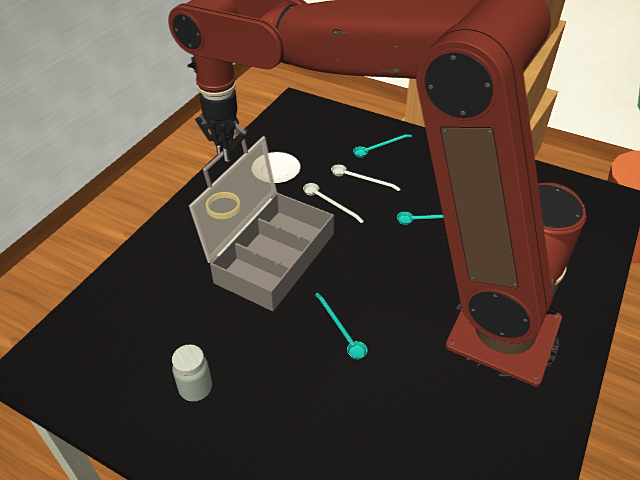

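The lid now leans open, with the bar held at (225,150). The ribs and notches are visible. Releasing it and going to the nearer spoon.

>>> {"op": "step_arm", "data": {"rows": [[[0, 0, 0], [0, 0, 0], 36], [[0, 0, 0], [0, 0, 0], 36], [[0, 0, -20], [0, 0, 0], 36], [[0, 0, -50], [0, 0, 0], 36], [[0, 0, -60], [0, 0, 0], 36]]}}

```text
clock: 4.35
tool_pos: [0.6824, 0.0439, 0.3222]
eef_rot: [2.249, 2.188, 0.006]
wrist_force: [0.7, 0.4, -0.4]
grip_width: 0.361
grasp_force: 0.0
```

Run:
```python
from h import *
rel([.533,-.191,.15],1.325)
```

```text
[-238.9 -143.9  171.5] [ 0.005  0.004 -1.352] tcp [0.6824 0.0439 0.3222] F [ 0.7  0.4 -0.4] 0.36124139516778964 0.0 4.35
```

>>> {"op": "step_arm", "data": {"rows": [[[-40, -50, 0], [0, 0, -0.18], 60], [[-90, -80, 20], [0, 0, -0.36], 60], [[-140, -105, 40], [0, 0, -0.54], 60], [[-190, -125, 70], [0, 0, -0.72], 60], [[-239, -144, 100], [0, 0, -0.9], 60]]}}

```text
clock: 4.97
tool_pos: [0.53, -0.1924, 0.2177]
eef_rot: [1.065, 2.954, -0.0]
wrist_force: [0.2, -0.6, -0.5]
grip_width: 0.601
grasp_force: 0.0
```

>>> {"op": "step_arm", "data": {"rows": [[[0, 0, 30], [0, 0, -0.18], 60], [[0, 0, 60], [0, 0, -0.36], 60], [[0, 0, 72], [0, 0, -0.45], 60], [[0, 0, 72], [0, 0, -0.45], 60]]}}

```text
clock: 5.48
tool_pos: [0.53, -0.1906, 0.1447]
eef_rot: [-0.39, -3.115, -0.002]
wrist_force: [0.3, -0.0, 0.9]
grip_width: 0.606
grasp_force: 0.0
```

Run:
```python
from h import *
rel([.533,-.191,.003],1.325)
c=cap('side'); T=cap('top')
a=cv2.cvtColor(c['img'],4)[90:310,180:440]; b=cv2.cvtColor(T['img'],4)[160:310,220:480]
o=np.vstack([a,b]); cv2.imwrite('pics/c5.png',cv2.resize(o,None,fx=1.6,fy=1.6,interpolation=3))
```

```text
[ -3.4   0.2 141.7] [ 0.001 -0.003 -0.004] tcp [ 0.53   -0.1906  0.1447] F [ 0.3 -0.   0.9] 0.6060250984769157 0.0 5.475
```

View pics/c5.png

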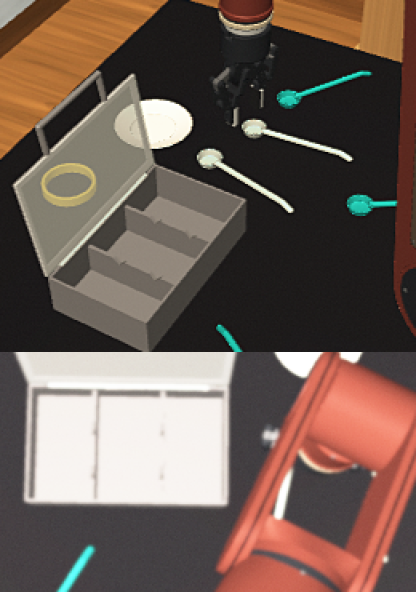

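Gripper hangs over spoon_a, the caddy's notches show at about (95,432), (95,475), (162,432), (162,475) in the lower crop. Descending and pinching.

>>> {"op": "step_arm", "data": {"rows": [[[-3, 0, 50], [0, 0, 0], 60], [[-3, 0, 90], [0, 0, 0], 60], [[-3, 0, 125], [0, 0, 0], 60], [[-3, 0, 141], [0, 0, 0], 60], [[-3, 0, 141], [0, 0, 0], 60]]}}

```text
clock: 6.2
tool_pos: [0.5338, -0.1916, 0.0048]
eef_rot: [-0.39, -3.116, -0.001]
wrist_force: [-0.4, 0.2, -0.1]
grip_width: 0.602
grasp_force: 0.0
```

>>> {"op": "step_arm", "data": {"rows": [[[0, 0, 0], [0, 0, 0], 0], [[0, 0, 0], [0, 0, 0], 0], [[0, 0, 0], [0, 0, 0], 0], [[0, 0, 0], [0, 0, 0], 0]], "force": 50}}

```text
clock: 6.7
tool_pos: [0.5352, -0.1923, 0.0065]
eef_rot: [0.389, 3.115, -0.001]
wrist_force: [-0.7, 1.0, 6.3]
grip_width: 0.091
grasp_force: 49.0
```

Run:
```python
from h import *
T=bot.capture('top')
for x in(-.04,.024):
  for y in(-.05,.05): 
    c,s=np.cos(-.0217),np.sin(-.0217); print(px(T,[.561+c*x-s*y,.0482+s*x+c*y,.05]))
rel([.52,.029,.0],-.0217)
```

```text
[321.32028298 235.93065877]
[278.32351067 235.42228717]
[321.65204314 208.71629962]
[278.89279766 208.19876788]
[ 69.1 210.8   6.2] [1.000e-03 3.000e-03 1.344e+00] tcp [ 0.5352 -0.1923  0.0065] F [-0.   0.5  6.8] 0.08689152192094786 49.03601288795471 6.75
```

>>> {"op": "step_arm", "data": {"rows": [[[0, 0, -15], [0, 0, 0], 0], [[0, 0, -45], [0, 0, 0], 0], [[0, 0, -80], [0, 0, 0], 0], [[0, 0, -115], [0, 0, 0], 0], [[0, 0, -135], [0, 0, 0], 0]]}}

```text
clock: 7.38
tool_pos: [0.5348, -0.1922, 0.1427]
eef_rot: [0.389, 3.114, -0.002]
wrist_force: [0.3, -0.6, -0.9]
grip_width: 0.091
grasp_force: 49.1
```

Run:
```python
from h import *
rel([.519,.0265,.14],-.0217)
```

```text
[ 69.1 208.2   2.3] [1.000e-03 3.000e-03 1.344e+00] tcp [ 0.5348 -0.1922  0.1427] F [ 0.3 -0.6 -0.9] 0.09063740786001126 49.0884393453598 7.375
```

>>> {"op": "step_arm", "data": {"rows": [[[9, 26, 0], [0, 0, 0.168], 0], [[17, 52, 0], [0, 0, 0.336], 0], [[26, 78, 0], [0, 0, 0.504], 0], [[35, 104, 0], [0, 0, 0.672], 0], [[43, 130, 0], [0, 0, 0.84], 0]]}}

```text
clock: 8.0
tool_pos: [0.5235, -0.0542, 0.1396]
eef_rot: [-1.633, -2.682, 0.0]
wrist_force: [0.7, -0.1, -0.6]
grip_width: 0.09
grasp_force: 49.1
```

Run:
```python
from h import *
rel([.519,.0265,.14],-.0217)
```

```text
[73.8 33.  -0.4] [-0.001 -0.     0.499] tcp [ 0.5235 -0.0542  0.1396] F [ 0.7 -0.1 -0.6] 0.08979474566727935 49.109097719192505 8.0
```

>>> {"op": "step_arm", "data": {"rows": [[[25, 11, 0], [0, 0, 0.167], 0], [[50, 22, 0], [0, 0, 0.333], 0], [[74, 33, 0], [0, 0, 0.5], 0], [[74, 33, 0], [0, 0, 0.5], 0], [[74, 33, 0], [0, 0, 0.5], 0]]}}

```text
clock: 8.62
tool_pos: [0.5189, 0.0253, 0.1397]
eef_rot: [2.238, 2.205, -0.001]
wrist_force: [0.5, -0.2, -0.9]
grip_width: 0.088
grasp_force: 49.1
```

Run:
```python
from h import *
rel([.519,.0265,.055],-.0217)
c=cap('side'); T=cap('top')
a=cv2.cvtColor(c['img'],4)[100:320,180:440]; b=cv2.cvtColor(T['img'],4)[160:310,220:480]
o=np.vstack([a,b]); cv2.imwrite('pics/c6.png',cv2.resize(o,None,fx=1.6,fy=1.6,interpolation=3))
```

```text
[ 1.3  0.1 84.7] [-0.     0.     0.007] tcp [0.5189 0.0253 0.1397] F [ 0.5 -0.2 -0.9] 0.08834339271935565 49.0697318315506 8.625
```

View pics/c6.png

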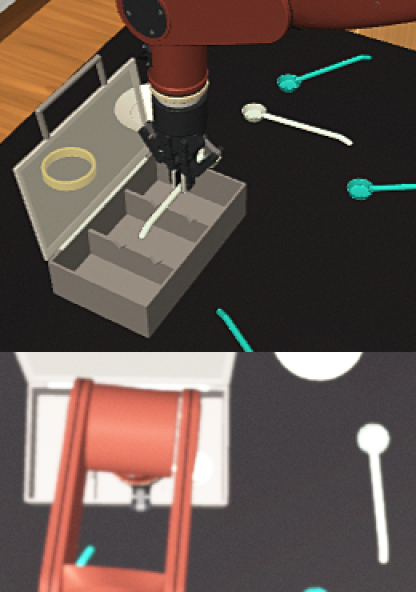

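The spoon hangs level along the caddy, handle from about (143,235) to (205,160) in the upper crop. Lowering.

>>> {"op": "step_arm", "data": {"rows": [[[1, 0, 30], [0, 0, 0.007], 0], [[1, 0, 55], [0, 0, 0.007], 0], [[1, 0, 75], [0, 0, 0.007], 0], [[1, 0, 85], [0, 0, 0.007], 0], [[1, 0, 88], [0, 0, 0.007], 0]]}}

```text
clock: 9.35
tool_pos: [0.519, 0.0262, 0.0515]
eef_rot: [-2.248, -2.193, 0.001]
wrist_force: [-0.7, 1.0, -0.7]
grip_width: 0.089
grasp_force: 49.1
```

>>> {"op": "step_arm", "data": {"rows": [[[0, 0, 2], [0, 0, 0], 0], [[0, 0, 4], [0, 0, 0], 0], [[0, 0, 4], [0, 0, 0], 0]]}}

```text
clock: 9.72
tool_pos: [0.5199, 0.0266, 0.0486]
eef_rot: [2.247, 2.193, 0.002]
wrist_force: [1.2, 0.7, 0.7]
grip_width: 0.088
grasp_force: 49.2
```

>>> {"op": "step_arm", "data": {"rows": [[[0, 0, 2], [0, 0, 0], 0], [[0, 0, 3], [0, 0, 0], 0], [[0, 0, 3], [0, 0, 0], 0]]}}

```text
clock: 10.1
tool_pos: [0.5215, 0.0265, 0.0468]
eef_rot: [2.246, 2.192, 0.005]
wrist_force: [1.6, 0.2, 6.1]
grip_width: 0.092
grasp_force: 49.7
```

Contact: seated in the V (lane x ≈ 0.5215). Opening gently.

>>> {"op": "step_arm", "data": {"rows": [[[0, 2, 0], [0, 0, 0], 14], [[0, 2, 0], [0, 0, 0], 20], [[0, 2, 0], [0, 0, 0], 36], [[0, 2, 0], [0, 0, 0], 36], [[0, 2, -15], [0, 0, 0], 36]]}}

```text
clock: 10.72
tool_pos: [0.5197, 0.0267, 0.059]
eef_rot: [-2.247, -2.192, 0.003]
wrist_force: [0.1, -0.6, 0.3]
grip_width: 0.358
grasp_force: 0.0
```

>>> {"op": "step_arm", "data": {"rows": [[[0, 0, -30], [0, 0, 0], 36], [[0, 0, -80], [0, 0, 0], 36], [[0, 0, -120], [0, 0, 0], 36]]}}

```text
clock: 11.1
tool_pos: [0.5216, 0.0266, 0.183]
eef_rot: [2.247, 2.193, 0.002]
wrist_force: [0.4, -0.5, -0.7]
grip_width: 0.361
grasp_force: 0.0
```

Run:
```python
from h import *
# spoon b: mid .483,-.3234, yaw .061, grip at +20mm
rel([.503,-.322,.15],-1.51)
```

```text
[-348.9  -10.1   33. ] [ 0.002 -0.002  1.485] tcp [0.5216 0.0266 0.183 ] F [ 0.4 -0.5 -0.7] 0.3611466355526821 0.0 11.1
```

>>> {"op": "step_arm", "data": {"rows": [[[-45, -2, 0], [0, 0, 0.18], 60], [[-90, -3, 0], [0, 0, 0.36], 60], [[-135, -4, 0], [0, 0, 0.54], 60], [[-180, -5, 0], [0, 0, 0.72], 60], [[-225, -6, 10], [0, 0, 0.9], 60]]}}

```text
clock: 11.72
tool_pos: [0.5103, -0.2001, 0.1721]
eef_rot: [2.979, 0.988, 0.004]
wrist_force: [0.7, -0.5, 0.4]
grip_width: 0.6
grasp_force: 0.0
```

Run:
```python
from h import *
c=cap('side'); T=cap('top')
a=cv2.cvtColor(c['img'],4)[120:310,190:380]; b=cv2.cvtColor(T['img'],4)[160:270,220:410]
cv2.imwrite('pics/c7.png',np.vstack([cv2.resize(a,None,fx=1.9,fy=1.9,interpolation=3),cv2.resize(b,None,fx=1.9,fy=1.9,interpolation=3)]))
rel([.503,-.322,.09],-1.51)
```

```text
[-76.2  92.8  80.3] [0.001 0.001 0.578] tcp [ 0.5088 -0.2019  0.1702] F [0.  0.2 0.6] 0.6031945011490562 0.0 11.825
```

View pics/c7.png

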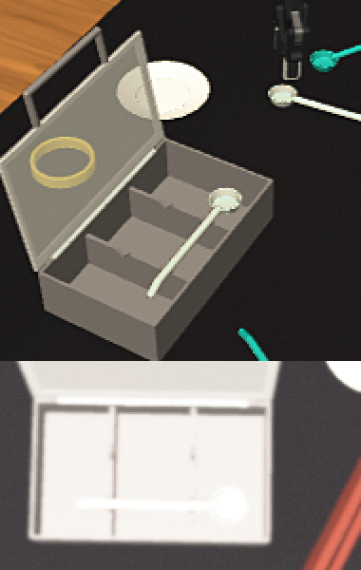

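Spoon_a lies level in the near notches, bowl up, bowl at about (228,505) and tail at (80,503) in the lower crop. On to spoon_b.

>>> {"op": "step_arm", "data": {"rows": [[[-25, 31, 25], [0, 0, 0.18], 60], [[-50, 62, 50], [0, 0, 0.36], 60], [[-76, 93, 80], [0, 0, 0.54], 60], [[-76, 93, 80], [0, 0, 0.578], 60], [[-76, 93, 80], [0, 0, 0.578], 60]]}}

```text
clock: 12.45
tool_pos: [0.505, -0.318, 0.0902]
eef_rot: [-3.139, -0.109, 0.0]
wrist_force: [-0.9, -0.1, 0.0]
grip_width: 0.601
grasp_force: 0.0
```

Run:
```python
from h import *
T=bot.capture('top'); print(pt(T,340,235.8,.055))
rel([.503,-.322,.005],-1.51)
```

```text
[ 0.51929729 -0.04422083  0.055     ]
[-2.7  4.  85.6] [ 0.    -0.001  0.01 ] tcp [ 0.5054 -0.3178  0.0906] F [0.  0.1 1.4] 0.6008530481162188 0.0 12.5
```

>>> {"op": "step_arm", "data": {"rows": [[[-2.5, 4, 35], [0, 0, 0.01], 60], [[-2.5, 4, 65], [0, 0, 0.01], 60], [[-2.5, 4, 82], [0, 0, 0.01], 60], [[-2.5, 4, 85], [0, 0, 0.01], 60], [[-2.5, 4, 85], [0, 0, 0.01], 40]]}}

```text
clock: 13.12
tool_pos: [0.5035, -0.3227, 0.006]
eef_rot: [3.139, 0.093, 0.002]
wrist_force: [-0.2, -0.0, -0.5]
grip_width: 0.406
grasp_force: 0.0
```

>>> {"op": "step_arm", "data": {"rows": [[[0, 0, 0], [0, 0, 0], 0], [[0, 0, 0], [0, 0, 0], 0], [[0, 0, 0], [0, 0, 0], 0], [[0, 0, 0], [0, 0, 0], 0]], "force": 50}}

```text
clock: 13.62
tool_pos: [0.5036, -0.323, 0.0063]
eef_rot: [3.139, 0.092, 0.003]
wrist_force: [-0.1, 1.3, 6.0]
grip_width: 0.093
grasp_force: 49.1
```

>>> {"op": "step_arm", "data": {"rows": [[[0, 0, -15], [0, 0, 0], 0], [[0, 0, -45], [0, 0, 0], 0], [[0, 0, -80], [0, 0, 0], 0], [[0, 0, -115], [0, 0, 0], 0], [[0, 0, -140], [0, 0, 0], 0]]}}

```text
clock: 14.25
tool_pos: [0.5031, -0.3228, 0.1476]
eef_rot: [3.139, 0.091, 0.003]
wrist_force: [1.0, -0.3, -0.6]
grip_width: 0.088
grasp_force: 48.9
```

Run:
```python
from h import *
# bowl to +y: mid at y .0475, grip +20 toward +y ; lane1 x .585
rel([.5845,.0675,.145],-.0217)
```

```text
[ 103.9 -384.9    2.1] [ 0.003 -0.    -1.491] tcp [ 0.5031 -0.3228  0.1476] F [ 1.  -0.3 -0.6] 0.08759233081877049 48.88206660747528 14.25
```

>>> {"op": "step_arm", "data": {"rows": [[[0, -40, 0], [0, 0, -0.166], 0], [[0, -85, 0], [0, 0, -0.332], 0], [[0, -130, 0], [0, 0, -0.498], 0], [[5, -175, 0], [0, 0, -0.664], 0], [[10, -220, 0], [0, 0, -0.83], 0]]}}

```text
clock: 14.88
tool_pos: [0.4997, -0.1008, 0.1457]
eef_rot: [2.833, 1.357, 0.001]
wrist_force: [0.4, -0.0, -1.1]
grip_width: 0.087
grasp_force: 48.9
```

Run:
```python
from h import *
rel([.5845,.0675,.145],-.0217)
```

```text
[184.3 -39.4   0.7] [ 0.001 -0.    -0.656] tcp [ 0.4997 -0.1008  0.1457] F [ 0.4 -0.  -1.1] 0.08681847966957378 48.9032256603241 14.875
```

>>> {"op": "step_arm", "data": {"rows": [[[46, -10, 0], [0, 0, -0.166], 0], [[92, -20, 0], [0, 0, -0.332], 0], [[138, -30, 0], [0, 0, -0.498], 0], [[184, -39, 0], [0, 0, -0.656], 0], [[184, -39, 0], [0, 0, -0.656], 0]]}}

```text
clock: 15.5
tool_pos: [0.5865, 0.068, 0.1456]
eef_rot: [2.245, 2.197, 0.002]
wrist_force: [-0.5, 0.6, 0.1]
grip_width: 0.085
grasp_force: 49.0
```

>>> {"op": "step_arm", "data": {"rows": [[[0, 0, 0], [0, 0, 0], 0]]}}

```text
clock: 15.62
tool_pos: [0.5853, 0.0651, 0.145]
eef_rot: [-2.251, -2.191, 0.001]
wrist_force: [0.4, -0.2, -1.0]
grip_width: 0.091
grasp_force: 49.0
```

Run:
```python
from h import *
rel([.5845,.0675,.055],-.0217)
c=cap('side'); T=cap('top')
a=cv2.cvtColor(c['img'],4)[100:320,180:440]; b=cv2.cvtColor(T['img'],4)[160:310,220:480]
o=np.vstack([a,b]); cv2.imwrite('pics/c8.png',cv2.resize(o,None,fx=1.6,fy=1.6,interpolation=3))
```

```text
[ 2.4 -0.8 90. ] [-0.001  0.    -0.005] tcp [0.5853 0.0651 0.145 ] F [ 0.4 -0.2 -1. ] 0.09081634885429268 48.99462282657623 15.625
```

View pics/c8.png

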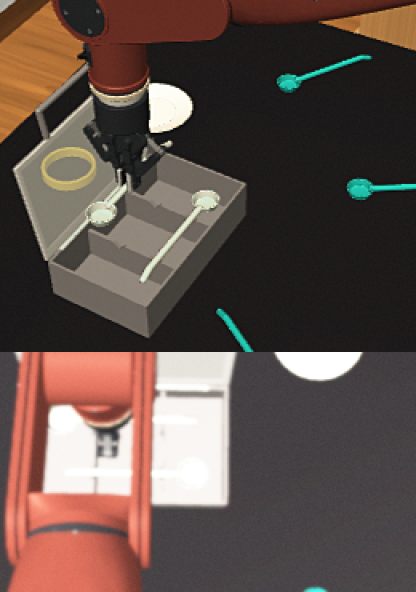

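Spoon_b hangs level over the far notches with its bowl at (100,213) in the upper crop, and it is clear of the lid. Lowering.

>>> {"op": "step_arm", "data": {"rows": [[[1, 0, 30], [0, 0, -0.005], 0], [[1, 0, 60], [0, 0, -0.005], 0], [[1, 0, 82], [0, 0, -0.005], 0], [[1, 0, 92], [0, 0, -0.005], 0], [[1, 0, 94], [0, 0, -0.005], 0]]}}

```text
clock: 16.35
tool_pos: [0.5854, 0.0656, 0.0507]
eef_rot: [-2.246, -2.196, 0.001]
wrist_force: [-0.4, -0.5, -0.6]
grip_width: 0.086
grasp_force: 49.0
```

>>> {"op": "step_arm", "data": {"rows": [[[0, 0, 2], [0, 0, 0], 0], [[0, 0, 4], [0, 0, 0], 0], [[0, 0, 4], [0, 0, 0], 0]]}}

```text
clock: 16.73
tool_pos: [0.5862, 0.0662, 0.0474]
eef_rot: [2.244, 2.197, 0.001]
wrist_force: [0.1, -0.5, -0.8]
grip_width: 0.089
grasp_force: 49.0
```

>>> {"op": "step_arm", "data": {"rows": [[[0, 0, 2], [0, 0, 0], 0], [[0, 0, 2], [0, 0, 0], 0]]}}

```text
clock: 16.98
tool_pos: [0.587, 0.0663, 0.0462]
eef_rot: [2.244, 2.196, 0.003]
wrist_force: [-1.0, -0.2, 5.4]
grip_width: 0.089
grasp_force: 49.7
```

Seated. Release and rise.

>>> {"op": "step_arm", "data": {"rows": [[[0, 0, 0], [0, 0, 0], 14], [[0, 0, 0], [0, 0, 0], 20], [[0, 0, 0], [0, 0, 0], 36], [[0, 0, 0], [0, 0, 0], 36], [[0, 0, -15], [0, 0, 0], 36]]}}

```text
clock: 17.6
tool_pos: [0.5843, 0.0663, 0.0589]
eef_rot: [-2.243, -2.196, 0.004]
wrist_force: [-0.2, -0.7, -1.0]
grip_width: 0.358
grasp_force: 0.0
```

>>> {"op": "step_arm", "data": {"rows": [[[0, -5, -40], [0, 0, 0], 36], [[0, -15, -90], [0, 0, 0], 36], [[0, -30, -140], [0, 0, 0], 36], [[-50, -60, -160], [0, 0, 0], 36], [[-110, -80, -160], [0, 0, 0], 36]]}}

```text
clock: 18.23
tool_pos: [0.5044, -0.0419, 0.224]
eef_rot: [2.238, 2.197, 0.006]
wrist_force: [1.6, -0.9, -0.4]
grip_width: 0.361
grasp_force: 0.0
```

>>> {"op": "step_arm", "data": {"rows": [[[-60, 0, 0], [0, 0, 0], 36], [[-120, 0, 0], [0, 0, 0], 36], [[-180, 0, 0], [0, 0, 0], 36], [[-200, 0, 0], [0, 0, 0], 36], [[-200, 0, 0], [0, 0, 0], 36]]}}

```text
clock: 18.85
tool_pos: [0.4991, -0.2423, 0.2205]
eef_rot: [2.248, 2.195, 0.0]
wrist_force: [0.3, 0.5, 0.4]
grip_width: 0.357
grasp_force: 0.0
```

Run:
```python
from h import *
c=cap('side'); T=cap('top')
a=cv2.cvtColor(c['img'],4)[120:310,190:380]; b=cv2.cvtColor(T['img'],4)[160:270,220:410]
cv2.imwrite('pics/c9.png',np.vstack([cv2.resize(a,None,fx=1.9,fy=1.9,interpolation=3),cv2.resize(b,None,fx=1.9,fy=1.9,interpolation=3)]))
```

```text
(no output)
```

View pics/c9.png

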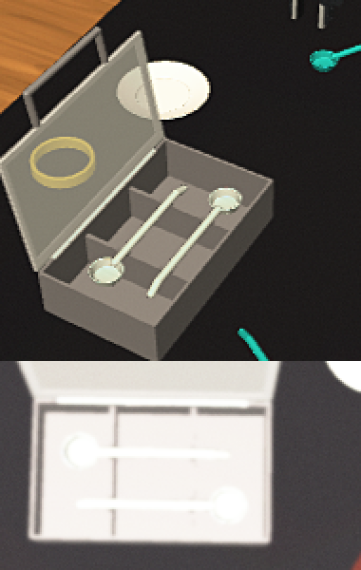

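Both spoons lie level in their notch pairs, bowls up at (80,451) and (228,505) in the lower crop. The lid stands open and the gripper is clear.

```bash
python3 -c "
from plant import bot
print(bot.job_done())"
```

```text
the job is handed in; nothing more can be done
None
```

The job is handed in: the lid stands open and both spoons rest level in their own notch pairs, bowl up, though the hand-in gave no verdict. My last pictures put each mid-handle within about 3 mm of its lane point along the caddy, and the arm never went near the saucer, jar or egg ring.

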